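Pin the bearing block and find the socket for its nut

TASK

First take the steel locating pin from its wooden rest and put it fully home in the hole in the bearing block's foot. Then try the two sockets on the nut next to that pin, and seat the one that fits fully down over this nut, with the other socket standing upright on the cart top and the pin still home. Finish while still gripping the seated socket, do not let go of it, and leave the other things on the cart where they are.

Things in the scene. Friction and masses are not known exactly. Their poses are not given: they have to be found in the camera images.
- bearing_block: grey pillow block bearing on a dark steel rail, fixed, 66 x 244 x 80 mm; origin under its centre, y along its length. The top of its two feet is 30 mm above the origin; the bearing housing in the middle (within 28 mm of the middle along y) is 80 mm tall (grease nipple to 90 mm), a shaft stub sticks out along x. Only the foot at +y has the pin hole
- pin_hole (a point): centre of the mouth of the round pin hole, on top of the foot, 100 mm from the block's middle and 38 mm beyond the stud of that foot; 14 mm diameter, 28 mm deep, z up
- nut_1: one of two hexagon nuts, each fixed with its stud on a foot of the block, 62 mm from the block's middle. Origin: centre of the nut's underside, on the foot; x points flat to flat. 16 mm high, top 5 mm chamfered. One is 19 mm across flats, its stud ending 36 mm above the foot; the other 24 mm, stud ending at 20 mm. Which one is next to the pin hole varies
- nut_2: the other hexagon nut with its stud, on the other foot; origin and axes as for nut_1
- socket_1: one of two steel sockets, alike outside, mouth down: barrel 40 mm across, 50 mm tall; on top a drive adapter 50 to 80 mm above the mouth, 20 mm thick along x (grip across it), 27 mm along y. 0.25 kg. Origin: centre of the mouth rim. Inside, a hexagon with a pair of flats facing +-x. One socket has a 21.2 mm hexagon 42 mm deep, the other 26.2 mm and 22 mm deep; which is which is not marked
- socket_2: the other steel socket, same shape and axes as socket_1. A socket goes on when its x points flat to flat on the nut (any of the 60 degree turns; about 0.1 rad of play). The one that fits goes down until its rim rests on the foot, level with the nut's underside; the other stops on the nut or stud with its rim 14 to 16 mm higher
- pin: steel locating pin, upright; origin at the centre of its lower end, z up. Shank 12 mm diameter and 26 mm long with a 3 mm chamfer at its end, above it a round grip of 22 mm diameter and 32 mm height (26 to 58 mm above the origin) whose underside rests on the foot when the pin is home. 0.09 kg. It starts in its wooden rest
- pin_rest: wooden block 52 x 52 x 40 mm, fixed, with a 15 mm hole in which the pin starts, its grip resting on top; origin under its centre
- screwdriver: red screwdriver 176 mm long, bystander, leave it alone
- tape_measure: chrome tape measure 54 x 74 x 34 mm, bystander, leave it alone
- pencil: flat red pencil 148 mm long, bystander, leave it alone
- spanner: small spanner 133 mm long, bystander, leave it alone

How it is judged:
On the way, in this order (a step that is already met when the one before it is completed fails the run):
1. the pin is fully home in the hole of the foot (z of pin in the frame of pin_hole below -0.022 m and horizontal distance between pin and pin_hole below 0.003 m and angle between pin's own z axis and vertical below 0.1 rad), for 0.2 s.
2. the fitting socket is seated on the nut next to the pin and gripped, the other socket stands upright on the cart (((horizontal distance between nut_1 and pin_hole below 0.06 m and z of socket_2 in the frame of nut_1 between -0.005 and 0.005 m and horizontal distance between socket_2 and nut_1 below 0.004 m and angle between socket_2's own z axis and vertical below 0.08 rad and contact force between the fingers and socket_2 above 2 N and height (world z) of socket_1 between -0.005 and 0.005 m and angle between socket_1's own z axis and vertical below 0.1 rad) or (horizontal distance between nut_2 and pin_hole below 0.06 m and z of socket_1 in the frame of nut_2 between -0.005 and 0.005 m and horizontal distance between socket_1 and nut_2 below 0.004 m and angle between socket_1's own z axis and vertical below 0.08 rad and contact force between the fingers and socket_1 above 2 N and height (world z) of socket_2 between -0.005 and 0.005 m and angle between socket_2's own z axis and vertical below 0.1 rad))), for 0.2 s.
At the end, for the whole second after the job is handed in: Pin home (end 22 mm or more below the mouth, 3 mm off axis at most, upright). The fitting socket over the nut next to the pin: within 4 mm of its axis, rim within 5 mm of the foot, tilt under 0.08 rad, gripped with over 2 N. The other socket upright (0.1 rad) on the cart top (all of step 1 and ((horizontal distance between nut_1 and pin_hole below 0.06 m and z of socket_2 in the frame of nut_1 between -0.005 and 0.005 m and horizontal distance between socket_2 and nut_1 below 0.004 m and angle between socket_2's own z axis and vertical below 0.08 rad and contact force between the fingers and socket_2 above 2 N and height (world z) of socket_1 between -0.005 and 0.005 m and angle between socket_1's own z axis and vertical below 0.1 rad) or (horizontal distance between nut_2 and pin_hole below 0.06 m and z of socket_1 in the frame of nut_2 between -0.005 and 0.005 m and horizontal distance between socket_1 and nut_2 below 0.004 m and angle between socket_1's own z axis and vertical below 0.08 rad and contact force between the fingers and socket_1 above 2 N and height (world z) of socket_2 between -0.005 and 0.005 m and angle between socket_2's own z axis and vertical below 0.1 rad))); the arm keeps its last pose, push and grip.
It fails at once if a bystander (screwdriver, tape measure, pencil, spanner) is moved by more than 40 mm (distance of any of screwdriver, tape_measure, pencil, spanner from where it was at the start of the episode above 0.04 m).
It also fails if it takes over 72 s, if anything falls off the work surface, if the arm or the gripper's body presses on something with over 40 N, if the wrist force passes 120 N, or if a joint passes its speed limit or range.

ROBOT

A 7-joint arm with a two-finger parallel gripper is mounted at the origin on a cart in front of the work surface, level with it; the furniture and walls round the work are solid. World frame = base frame: x ahead of the robot, y to its left, z up, the work surface at z = 0. Lengths are in m, angles in rad, forces in N, time in s.
With the tool pointing down it reaches from about 0.4 to 0.925 m from the base axis. Payload 5.6 kg.
Tool frame: the origin (TCP) lies midway between the tips of the shut fingers; the grasp point (between the pads) lies 19 mm behind it (manip.tcp_to_grasp is the distance from the TCP to the grasp point, in m); z points along the fingers, y is the line along which they close (so a half turn about z gives the same grasp; the last joint's range is limited). The gripper opens to 85 mm and grips with 20 to 120 N. Pads are 22 mm wide; open, the fingers measure 114 mm over their backs; the gripper's body (76 mm by 85 mm) begins 54 mm behind the grasp point. The pads swing forward as they close: fully open they stand 13 mm farther back than shut.
Start: joints at [-1.208, 0.468, -0.012, 1.603, 0.006, 1.071, -0.056], TCP at [0.257, 0.597, 0.231] pointing down, gripper open.
Joint ranges: [-2.53, 2.53], [-0.31, 2.02], [-1.57, 1.55], [0.28, 2.44], [-1.29, 4.43], [0.15, 1.84], [-2.92, 2.92]. Speed limits (rad/s): [2.57, 2.57, 3.14, 3.14, 3.14, 3.14, 3.14].

INTERFACE

Orientations are given as a 3x3 rotation matrix whose columns are the frame's x, y, z axes.
In Python, from cell import manip, viewer gives the robot as it stands. The module is installed in compiled form; this text tells all that it offers.
- The arm moves only by the tool apply_moves, never from a script. Its arguments are lists of equal length, an entry for each row: "dp": the shift along the tool's x, y, z in cm, a list of three; "turn": the turn about the tool's z in degrees. A call has exactly 5 rows; each row is the pose to reach, as a shift and turn from the pose commanded when the call began, along the tool's axes at that moment; what a row does not reach only later rows make up. A row lasts 1/8 s, in which the tool goes at most 62.5 mm and 10.7 degrees, less where a joint would pass 70% of its speed; a pose out of reach is approached as far as the arm can. A call with a gripper value outside its range is refused whole. "claw" is the finger opening in cm, from 0 to 8.54, set as the call begins (left out, the last holds). The fingers move at their own pace and stop on an object; the grip force is fixed at half the most. Time passes only in rows, so rows that repeat a pose let the fingers close, or fill a call up. It gives the time, the measured TCP pose, the force, the opening and the grip force at its end, in the units of the state.
- manip.observe(): the state, without advancing time (a new reading comes with each control period).
- viewer.snapshot(name): name is "scene" or "top" or "wrist"; returns the picture (420x560x3 uint8, blue, green, red); there is no depth.
- viewer.calibration(name): a dict with "fx", "fy", "cx", "cy" (pixels), "extrinsics" (4x4, takes a point from world to camera coordinates); the wrist camera has in their place "T_tool_cam" (4x4, takes a point from camera to tool coordinates, whose origin is the TCP and whose axes are the flange's). Camera axes: x right, y up, looking along -z (the intrinsics and any distortion apply to the point x, -y, -z); pixel columns grow to the right and rows downward; lengths in m; the calibration is good to about 2 mm. The wrist camera is an equidistant fisheye: a pixel r from the principal point sees the ray r / f radians off the axis. A picture is of the moment at which its call begins: read the wrist's pose just before it. calibration takes no time and is no camera call.
- manip.close_job(): hands the job in; it is judged then, once.
The state is a dict: "time_s": time; "q": joint angles; "joint_vel": joint speeds; "tau": joint torques, N m; "tool_pos": TCP position; "orientation": TCP orientation; "force": force on the tool from outside, world axes, zero at the start; "torque": the same for the moment, N m; "finger_gap": finger opening in m; "gripper_force": force on a finger pad.
Only numpy, scipy, OpenCV 4.12 (cv2) and the standard library are available. Lean on these libraries where they do the work, as an engineer would, in place of code of your own. Each camera call takes 0.05 s, during which the arm holds its last target. There are 200 camera calls.

## Working session

There is one attempt and no reset: what is moved stays moved. The work goes in short steps, Python scripts to look and compute and a tool call to move; the robot and the scene stay as the last step left them, time stands still between calls to the robot, and variables do not carry over. Pictures are saved under pics/ and viewed, at most 10 in all, crops included, and the job is handed in when it is done.

Besides the shell and the picture viewer there is one more tool, called after "Call:" as name([rows], argument=value, ...), one row to a line, values as JSON. apply_moves: Moves the arm, as the interface text tells. Its arguments: {"type":"object","properties":{"dp":{"type":"array","items":{"type":"array","items":{"type":"number"}}},"turn":{"type":"array","items":{"type":"number"}},"claw":{"type":"number"}},"required":["dp","turn"]}

```bash
mkdir -p pics
python3 - <<'E'
from cell import manip, viewer
import cv2,numpy as np
np.set_printoptions(precision=4,suppress=True)
s=manip.observe();print(s)
print(manip.tcp_to_grasp)
for n in("scene","top","wrist"):
    im=viewer.snapshot(n);cv2.imwrite(f"pics/{n}0.png",im);print(n,viewer.calibration(n))
E
```

```text
{'time_s': 0.0, 'q': array([-1.208 ,  0.4684, -0.0116,  1.6037,  0.006 ,  1.0714, -0.0563]), 'joint_vel': array([ 0.0021, -0.0008, -0.0017,  0.0003, -0.0008,  0.0002,  0.0007]), 'tau': array([ -0.0006, -53.2392,   0.0213, -25.13  ,   0.0115,   0.0079,
         0.    ]), 'tool_pos': array([0.2564, 0.5966, 0.2303]), 'orientation': array([[-0.9188,  0.3948, -0.0006],
       [ 0.3948,  0.9188, -0.0018],
       [-0.0002, -0.0018, -1.    ]]), 'force': array([ 0.4826, -0.2885, -0.1716]), 'torque': array([-0.0312,  0.0451,  0.0374]), 'gripper_force': 0.0, 'finger_gap': 0.08549230979994754}
0.0187
scene {'fx': 424.9199829797215, 'fy': 424.9199829797215, 'cx': 285.9945049317502, 'cy': 204.49353824950305, 'extrinsics': array([[ 0.6204, -0.7843,  0.0043, -0.3792],
       [ 0.6115,  0.4872,  0.6235, -0.3214],
       [-0.4911, -0.3842,  0.7818, -1.0344],
       [ 0.    ,  0.    ,  0.    ,  1.    ]])}
top {'fx': 405.6877445144513, 'fy': 405.6877445144513, 'cx': 278.5856058026562, 'cy': 205.03209100653925, 'extrinsics': array([[-0.0062, -0.9999,  0.0108, -0.0871],
       [ 0.9825, -0.0041,  0.1863, -0.5054],
       [-0.1863,  0.0117,  0.9824, -1.1639],
       [ 0.    ,  0.    ,  0.    ,  1.    ]])}
wrist {'fx': 325.19226210127806, 'fy': 325.19226210127806, 'cx': 275.30721484517926, 'cy': 206.77049719268368, 'T_tool_cam': array([[ 0.0011,  0.9537,  0.3009,  0.0773],
       [ 1.    , -0.0011, -0.0002,  0.0003],
       [ 0.0002,  0.3009, -0.9537, -0.1431],
       [ 0.    ,  0.    ,  0.    ,  1.    ]])}
```

View pics/scene0.png

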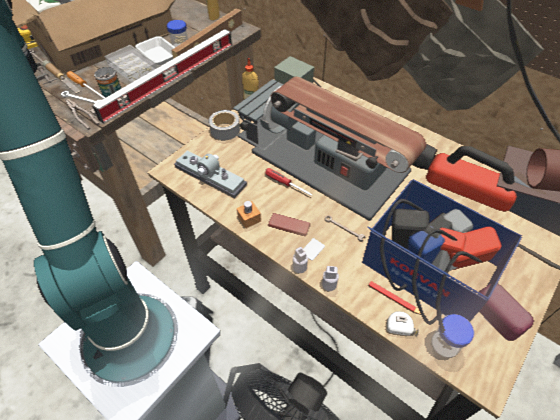

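View pics/top0.png

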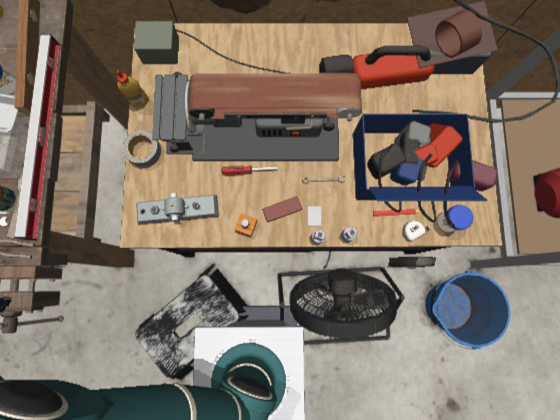

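The scene view shows the block at about (210,170), the orange pin rest at (249,212) and the sockets at (300,260) and (331,277). In the top view they are at (177,207), (245,225), (318,237) and (349,235). I'll enlarge both regions.

Run:
```python
import cv2,numpy as np
t=cv2.imread("pics/top0.png")[185:250,125:365];s=cv2.imread("pics/scene0.png")[145:295,165:345]
a=cv2.resize(t,(792,214),interpolation=cv2.INTER_CUBIC)
b=cv2.resize(s[:70,:100],None,fx=4,fy=4,interpolation=cv2.INTER_CUBIC);c=cv2.resize(s[80:150,90:180],None,fx=4,fy=4,interpolation=cv2.INTER_CUBIC)
o=np.zeros((500,800,3),np.uint8);o[:214,:792]=a;o[215:495,:400]=b;o[215:495,405:765]=c
cv2.imwrite("pics/c1.png",o)
```

```text
(no output)
```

View pics/c1.png

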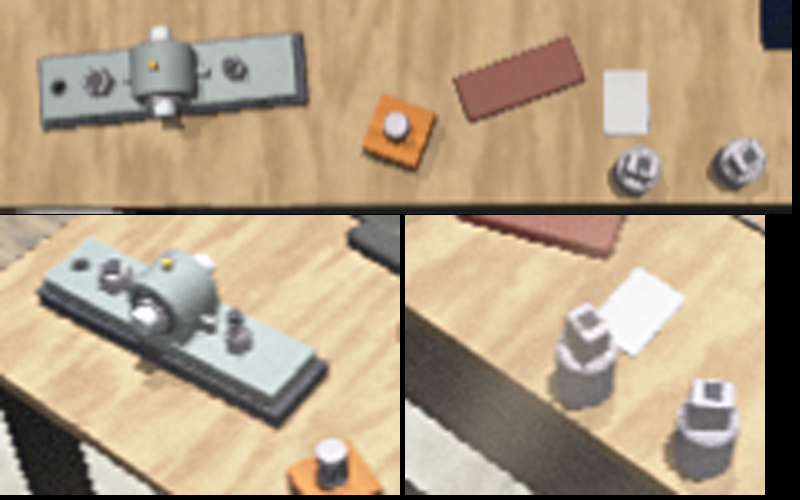

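The hole is at the far-left end at top pixel (142.6,211.4). The nut beside it, at (154.4,209.5), is the wide one with a short stud, so it is 24 mm. The other nut has the tall stud. Next I compute positions.

```bash
cat > h.py <<'E'
from cell import manip, viewer
import cv2,numpy as np
np.set_printoptions(precision=4,suppress=True)
def ray(name,uv,pose=None):
    c=viewer.calibration(name);u=(uv[0]-c["cx"])/c["fx"];v=(uv[1]-c["cy"])/c["fy"]
    if name=="wrist":
        r=np.hypot(u,v);k=np.sin(r)/max(r,1e-9);d=np.array([u*k,-v*k,-np.cos(r)])
        p,R=pose;T=c["T_tool_cam"];return p+R@T[:3,3],R@T[:3,:3]@d
    E=c["extrinsics"];R=E[:3,:3];return -R.T@E[:3,3],R.T@np.array([u,-v,-1])
def onz(name,uv,z,pose=None):
    o,d=ray(name,uv,pose);return o+d*(z-o[2])/d[2]
def tri(*rs):
    A=0;b=0
    for o,d in rs:
        d=d/np.linalg.norm(d);P=np.eye(3)-np.outer(d,d);A=A+P;b=b+P@o
    return np.linalg.solve(A,b)
def pose():
    s=manip.observe();return s["tool_pos"],s["orientation"]
def shot(fn):
    p=pose();im=viewer.snapshot("wrist");cv2.imwrite("pics/"+fn,im)
    np.savez("pics/"+fn+".npz",p=p[0],R=p[1]);return im,p
def load(fn):
    d=np.load("pics/"+fn+".npz");return d["p"],d["R"]
def go(x,y,z,yaw=None):
    """print cm shift in tool axes and turn (deg) so tool x axis yaw=yaw(deg)"""
    p,R=pose();d=R.T@(np.array([x,y,z])-p)*100
    cur=np.degrees(np.arctan2(R[1,0],R[0,0]))
    print("at",p,"yaw",round(cur,2),"dp cm",d.round(2),"turn",None if yaw is None else round(-(yaw-cur),2))
E
python3 - <<'E'
from h import *
T=lambda x,y:(125+x/3.3,185+y/3.29)
for n,xy,z in [("hole",(58,87),.03),("nut1",(97,81),.046),("nut2",(235,68),.05),("pin",(397,124),.098-.0),("sA",(639,163),.08),("sB",(744,153),.08),("restcorner",(383,95),.04),("rc2",(436,112),.04),("rc3",(413,168),.04),("rc4",(363,150),.04),("blk",(40,58),.03),("blk2",(303,33),.03)]:
    print(n,onz("top",T(*xy),z))
S=lambda x,y:(165+x/4,145+(y-215)/4)
for n,xy,z in [("hole",(80,264),.03),("nut1",(115,270),.046),("nut2",(237,320),.06),("pin",(332,449),.098)]:
    print("sc",n,onz("scene",S(*xy),z))
S=lambda x,y:(255+(x-405)/4,225+(y-215)/4)
for n,xy,z in [("sA",(589,320),.08),("sB",(713,390),.08)]:print("sc",n,onz("scene",S(*xy),z))
E
```

```text
hole [0.4904 0.3199 0.03  ]
nut1 [0.4929 0.2799 0.046 ]
nut2 [0.5036 0.1553 0.05  ]
pin [0.4449 0.0056 0.098 ]
sA [ 0.4121 -0.2038  0.08  ]
sB [ 0.4205 -0.2956  0.08  ]
restcorner [0.48   0.0226 0.04  ]
rc2 [ 0.4641 -0.0255  0.04  ]
rc3 [ 0.4132 -0.005   0.04  ]
rc4 [0.4297 0.04   0.04  ]
blk [0.5175 0.3378 0.03  ]
blk2 [0.5401 0.0977 0.03  ]
sc hole [0.4896 0.3205 0.03  ]
sc nut1 [0.493  0.2799 0.046 ]
sc nut2 [0.5054 0.1567 0.06  ]
sc pin [ 0.4347 -0.0058  0.098 ]
sc sA [ 0.4117 -0.2067  0.08  ]
sc sB [ 0.4189 -0.2985  0.08  ]
```

```bash
python3 -c "
from h import *
go(.495,.25,.13,94.6)"
```

```text
at [0.2565 0.5968 0.2305] yaw 156.74 dp cm [-35.61 -22.43  10.09] turn 62.14
```

Call:
apply_moves([
  [-5, -3, 0],
  [-10, -6, 0],
  [-15, -9, 0],
  [-20, -12, 0],
  [-24, -15, 0],
], turn=[10, 20, 30, 40, 50])

```text
time_s: 0.78
tool_pos: [0.4192, 0.3624, 0.2312]
orientation: [[-0.281, 0.96, 0.0], [0.96, 0.281, -0.0], [-0.0, 0.0, -1.0]]
force: [0.1, 0.3, 0.1]
finger_gap: 0.0858
gripper_force: 0.0
```

```bash
python3 -c "
from h import *
go(.495,.25,.13,94.6)"
```

```text
at [0.4192 0.3624 0.2312] yaw 106.33 dp cm [-12.91   4.11  10.13] turn 11.73
```

Call:
apply_moves([
  [-5, 1.5, 0],
  [-9, 3, 3],
  [-12.9, 4.1, 7],
  [-12.9, 4.1, 10.1],
  [-12.9, 4.1, 10.1],
], turn=[6, 11.7, 11.7, 11.7, 11.7])

```text
time_s: 1.4
tool_pos: [0.4928, 0.2517, 0.1281]
orientation: [[-0.087, 0.996, -0.005], [0.996, 0.087, -0.003], [-0.003, -0.005, -1.0]]
force: [-0.8, 0.4, 0.3]
finger_gap: 0.0855
gripper_force: 0.0
```

```bash
python3 -c "
from h import *
im,p=shot('w1.png');print(p)
go(.447,.005-.07,.172,94.6)
cv2.imwrite('pics/w1b.png',cv2.resize(im,(800,600),interpolation=cv2.INTER_CUBIC))"
```

```text
(array([0.4928, 0.2517, 0.1281]), array([[-0.0872,  0.9962, -0.0045],
       [ 0.9962,  0.0871, -0.003 ],
       [-0.0026, -0.0048, -1.    ]]))
at [0.4938 0.2528 0.1298] yaw 95.06 dp cm [-31.25  -7.47  -4.18] turn 0.46
```

View pics/w1b.png

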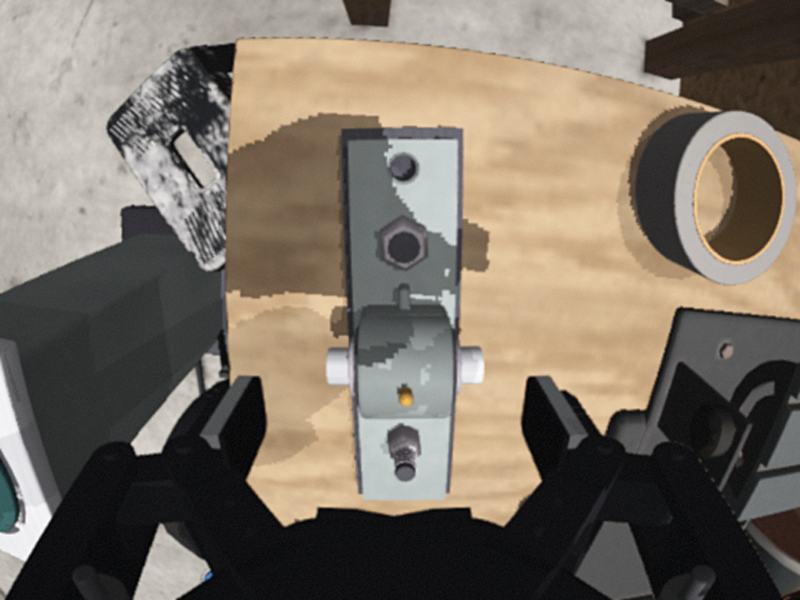

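The wrist view shows the hole at (403,167) in the enlarged picture, nut_1 at (404,244) with its hexagon points up and down (flats facing across the block), and nut_2 with the tall stud at (404,450). I take a settled picture and measure it.

Run:
```python
from h import *
im,p=shot('w2.png');print(p[0])
g=cv2.cvtColor(im,cv2.COLOR_BGR2GRAY)
print(g[105:130:2,268:298:2])
crop=im[85:205,222:342];cv2.imwrite("pics/w2c.png",cv2.resize(crop,(600,600),interpolation=cv2.INTER_CUBIC))
```

```text
[0.4938 0.2528 0.1298]
[[103 193 202 200 202 202 203 205 205 206 206 203 205 204 205]
 [119 193 203 203 199 196 193 197 206 208 205 206 205 206 204]
 [204 204 204 180 159 124 117 136 158 187 205 205 206 206 205]
 [156 205 177 130  99  90  94  94 104 131 171 205 205 205 204]
 [131 180 123  92  85  89  89  93  86  61 132 192 205 204 205]
 [123 149  97  85  87  89  91  93  87  40  75 152 204 202 204]
 [100  77  90  93  85  89  91  94  87  42  50 121 197 202 201]
 [105  84 100 103  94  91  96  93  86  44  43 126 194 203 203]
 [103  82  78 102 102  97  87  73  42  37  50 133 197 204 202]
 [107 108  81  93 101 106  58  42  39  34  81 152 205 202 201]
 [108 104  87  56  42  62  50  36  32  80 139 186 206 204 203]
 [107 108 103 142  91  55  50  61  94 144 185 205 203 204 205]
 [106 106 120 179 169 149 136 150 164 193 206 205 207 208 208]]
```

View pics/w2c.png

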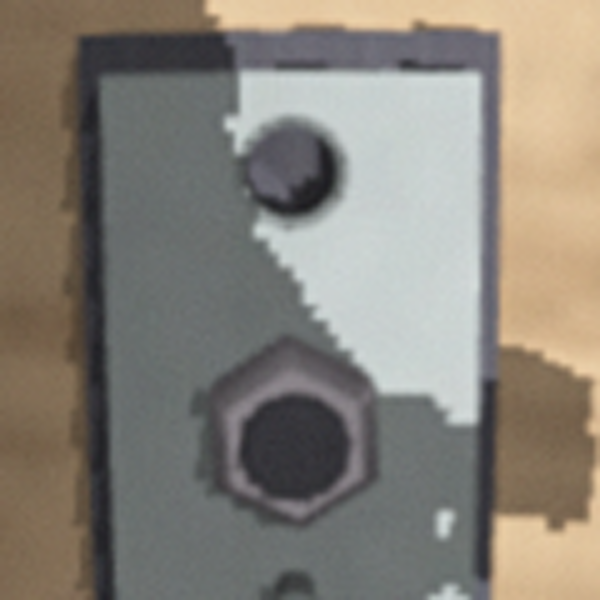

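The crop shows the hole centre at (291,168), the stud top at (295,446), and the nut corners at about (290,335) and (300,523). So the flats face across the block, turned by about 2°.

Run:
```python
from h import *
p=load('w2.png');C=lambda x,y:(222+x/5-.4,85+y/5-.4)
h=onz("wrist",C(291,168),.03,p);s=onz("wrist",C(295,446),.05,p)
a=onz("wrist",C(290,335),.03,p);b=onz("wrist",C(300,523),.041,p)
l=onz("wrist",C(212,440),.041,p);r=onz("wrist",C(378,430),.041,p)
yaw=lambda d:np.degrees(np.arctan2(d[1],d[0]))
print("hole",h,"stud",s,"d",np.linalg.norm((h-s)[:2]),"yaw",yaw(h-s));print(a,b,"nutyaw",yaw(a-b),np.linalg.norm((a-b)[:2]),(a+b)/2,"w",np.linalg.norm(l-r),(l+r)/2)
for q in [((100,75),(108,600)),((482,75),(478,560)),((212,393),(216,490)),((378,375),(375,480))]:
    print(yaw(onz("wrist",C(*q[0]),.03,p)-onz("wrist",C(*q[1]),.03,p)))
```

```text
hole [0.4906 0.322  0.03  ] stud [0.4944 0.2841 0.05  ] d 0.038074144466092225 yaw 95.74487497394445
[0.4928 0.2969 0.03  ] [0.4966 0.2708 0.041 ] nutyaw 98.22148745928263 0.026409702389142 [0.4947 0.2838 0.0355] w 0.02416641378502036 [0.4946 0.2839 0.041 ]
94.85907596930329
96.03677973458615
96.9802074730447
94.38507687150833
```

Call:
apply_moves([
  [-3, -1, -4.2],
  [-9, -2.5, -4.2],
  [-15, -4, -4.2],
  [-21, -5.5, -4.2],
  [-27, -7, -4.2],
], turn=[0, 0, 0, 0, 0])

```text
time_s: 2.12
tool_pos: [0.4492, -0.0231, 0.1744]
orientation: [[-0.09, 0.996, 0.004], [0.996, 0.09, 0.001], [0.001, 0.005, -1.0]]
force: [0.3, -1.2, -0.6]
finger_gap: 0.0857
gripper_force: 0.0
```

Call:
apply_moves([
  [-4.2, -0.5, 0],
  [-4.2, -0.5, 0],
  [-4.2, -0.5, 0],
  [-4.2, -0.5, 0],
  [-4.2, -0.5, 0],
], turn=[0, 0, 0, 0, 0])

```text
time_s: 2.75
tool_pos: [0.4473, -0.0633, 0.1724]
orientation: [[-0.09, 0.996, 0.0], [0.996, 0.09, 0.0], [0.0, 0.0, -1.0]]
force: [0.4, 0.2, -0.2]
finger_gap: 0.0858
gripper_force: 0.0
```

Run:
```python
from h import *
im,p=shot('w3.png');print(p)
cv2.imwrite("pics/w3b.png",cv2.resize(im[60:240,150:390],(800,600),interpolation=cv2.INTER_CUBIC))
```

```text
(array([ 0.4473, -0.0633,  0.1724]), array([[-0.0902,  0.9959,  0.0002],
       [ 0.9959,  0.0902,  0.0002],
       [ 0.0002,  0.0002, -1.    ]]))
```

View pics/w3b.png

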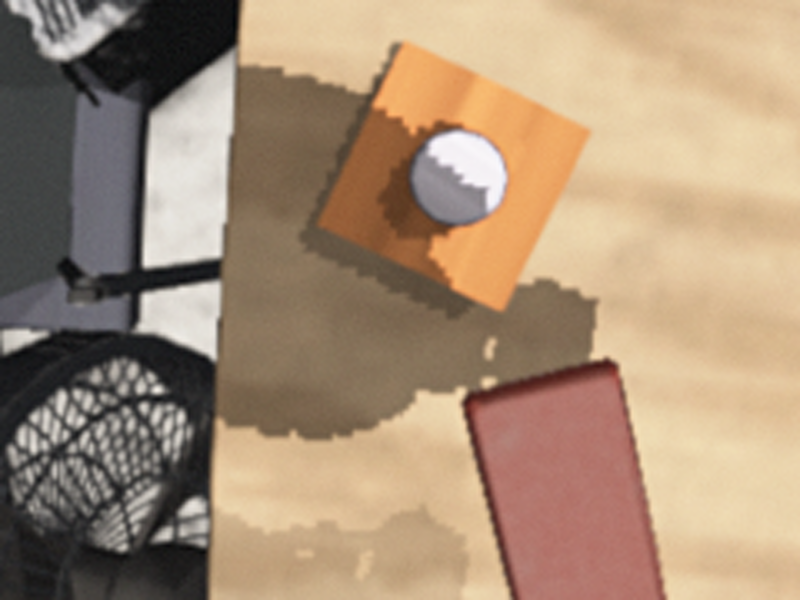

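The pin's round top is centred at (460,178) in the crop.

Run:
```python
from h import *
p=load('w3.png')
q=onz("wrist",(150+460/3.333-.35,60+178/3.333-.35),.072,p);print(q)
print(onz("top",(125+397/3.3,185+124/3.29),.072))
go(q[0],q[1],.042,95.2)
```

```text
[0.4496 0.0103 0.072 ]
[0.4486 0.0074 0.072 ]
at [ 0.4472 -0.0636  0.1723] yaw 95.15 dp cm [ 7.33  0.9  13.03] turn -0.05
```

Call:
apply_moves([
  [4, 0.5, 0],
  [7.3, 0.9, 1],
  [7.3, 0.9, 6],
  [7.3, 0.9, 11],
  [7.3, 0.9, 13],
], turn=[0, 0, 0, 0, 0])

```text
time_s: 3.42
tool_pos: [0.4478, 0.0095, 0.0397]
orientation: [[-0.089, 0.996, -0.004], [0.996, 0.089, -0.001], [-0.0, -0.004, -1.0]]
force: [-0.0, 0.3, 1.2]
finger_gap: 0.0854
gripper_force: 0.0
```

Call:
apply_moves([
  [0, 0, 0],
  [0, 0, 0],
  [0, 0, 0],
  [0, 0, 0],
  [0, 0, 0],
], turn=[0, 0, 0, 0, 0], claw=0)

```text
time_s: 4.05
tool_pos: [0.4505, 0.0092, 0.0435]
orientation: [[-0.088, 0.996, 0.002], [0.996, 0.088, 0.001], [0.001, 0.002, -1.0]]
force: [0.1, 0.5, 5.8]
finger_gap: 0.0199
gripper_force: 58.4
```

```bash
python3 -c "
from h import *
s=manip.observe();print(s['tool_pos'],s['force'],s['finger_gap'],s['gripper_force'])"
```

```text
[0.4505 0.0092 0.0435] [0.1088 0.471  5.8151] 0.019914134411632888 58.379003405570984
```

Call:
apply_moves([
  [0, 0, -1],
  [0, 0, -3],
  [0, 0, -5],
  [0, 0, -7],
  [0, 0, -7],
], turn=[0, 0, 0, 0, 0])

```text
time_s: 4.68
tool_pos: [0.4508, 0.0093, 0.114]
orientation: [[-0.088, 0.996, 0.004], [0.996, 0.088, 0.001], [0.001, 0.004, -1.0]]
force: [-0.9, 0.5, -0.9]
finger_gap: 0.0202
gripper_force: 58.7
```

Run:
```python
from h import *
im,p=shot('w4.png');print(p[0],manip.observe()['finger_gap'])
go(.4496-.4496+.4906,.322+.0,.112,95.4)
o=np.zeros((420,560+240,3),np.uint8);o[:,:560]=im
sc=viewer.snapshot("scene");c=cv2.resize(sc[170:230,220:280],(240,240),interpolation=cv2.INTER_CUBIC);o[:240,560:]=c
cv2.imwrite("pics/w4b.png",o)
```

```text
[0.4508 0.0093 0.114 ] 0.020072875841925727
at [0.45   0.0093 0.113 ] yaw 95.06 dp cm [30.79  6.8   0.13] turn -0.34
```

View pics/w4b.png

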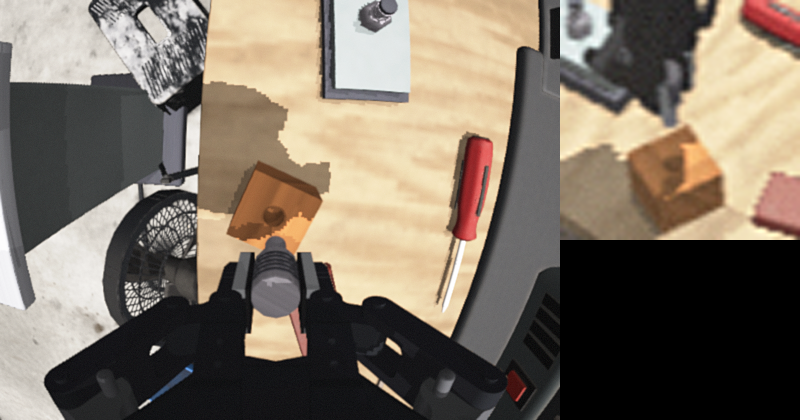

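The pin is held, with its top at about (276,294) and its lower end near (274,238).

Run:
```python
from h import *
p=load('w4.png')
print(onz("wrist",(276,295),.142,p),onz("wrist",(275,243),.087,p))
```

```text
[0.4506 0.0117 0.142 ] [0.4504 0.0113 0.087 ]
```

Call:
apply_moves([
  [0, 0, -3],
  [5, 1, -4],
  [11, 2.4, -4],
  [17, 3.8, -4],
  [23, 5.2, -4],
], turn=[0, 0, 0, 0, 0])

```text
time_s: 5.4
tool_pos: [0.4808, 0.2443, 0.1513]
orientation: [[-0.088, 0.996, -0.001], [0.996, 0.088, -0.001], [-0.001, -0.001, -1.0]]
force: [1.5, -0.8, -0.6]
finger_gap: 0.02
gripper_force: 58.8
```

Call:
apply_moves([
  [5, 1.1, 0],
  [7.6, 1.6, 0],
  [7.6, 1.6, 1],
  [7.6, 1.6, 4],
  [7.6, 1.6, 5],
], turn=[-0.4, -0.4, -0.4, -0.4, -0.4])

```text
time_s: 6.02
tool_pos: [0.489, 0.3172, 0.0996]
orientation: [[-0.093, 0.996, -0.004], [0.996, 0.093, -0.004], [-0.003, -0.004, -1.0]]
force: [-1.0, 0.3, -0.2]
finger_gap: 0.0204
gripper_force: 58.8
```

Run:
```python
from h import *
im,p=shot('w5.png');print(p[0],manip.observe()['force'])
go(.4906,.3206,.068,95.4)
cv2.imwrite("pics/w5b.png",cv2.resize(im[180:320,200:350],(640,600),interpolation=cv2.INTER_CUBIC))
```

```text
[0.489  0.3172 0.0996] [ 0.0455 -0.4483 -1.9174]
at [0.489  0.3173 0.0993] yaw 95.35 dp cm [0.33 0.2  3.13] turn -0.05
```

View pics/w5b.png

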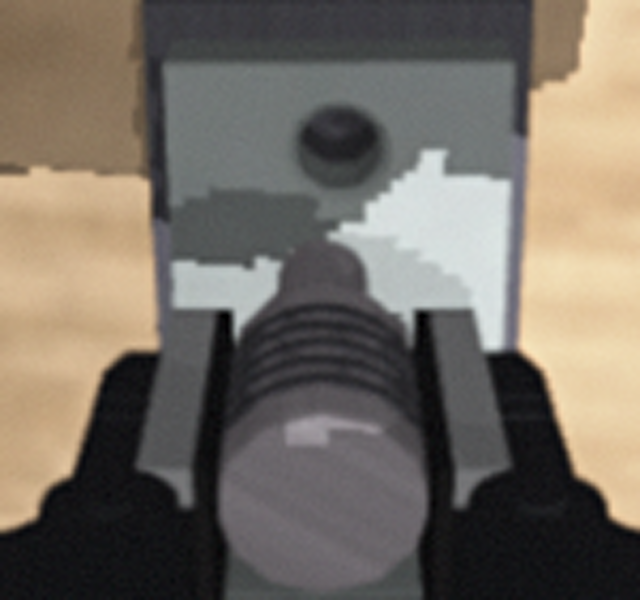

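The pin is held straight. The shank's far edge is at (322,238), the pin top is centred at (323,488) and the hole is centred at (340,145).

Run:
```python
from h import *
p=load('w5.png');C=lambda x,y:(200+x/4.267-.38,180+y/4.286-.38)
h=onz("wrist",C(340,145),.03,p);t=onz("wrist",C(323,488),.128,p);a=onz("wrist",C(322,239),.0715,p);l,r=[onz("wrist",C(x,300),.09,p) for x in(281,366)]
print("hole",h,"top",t,"tipfar",a,"shank mid",(l+r)/2)
R=p[1];print("tool xy mm: hole-top",(R.T@(h-t))[:2]*1e3,"hole-tipfar",(R.T@(h-a))[:2]*1e3, "hole-sh",(R.T@(h-(l+r)/2))[:2]*1e3)
```

```text
hole [0.4908 0.3225 0.03  ] top [0.4887 0.3207 0.128 ] tipfar [0.488  0.3232 0.0715] shank mid [0.4883 0.323  0.09  ]
tool xy mm: hole-top [1.953 2.767] hole-tipfar [-0.8436  2.8931] hole-sh [-0.5327  2.7028]
```

Call:
apply_moves([
  [0.28, 0.25, 0],
  [0.28, 0.25, 1.5],
  [0.28, 0.25, 3],
  [0.28, 0.25, 3.5],
  [0.28, 0.25, 3.6],
], turn=[0, 0, 0, 0, 0])

```text
time_s: 6.7
tool_pos: [0.4924, 0.3226, 0.0657]
orientation: [[-0.095, 0.995, -0.001], [0.995, 0.095, -0.001], [-0.001, -0.001, -1.0]]
force: [0.5, 0.3, -0.8]
finger_gap: 0.0207
gripper_force: 58.8
```

Call:
apply_moves([
  [0, 0, 0],
  [0, 0, 0.3],
  [0, 0, 0.6],
  [0, 0, 0.8],
  [0, 0, 0.9],
], turn=[0, 0, 0, 0, 0])

```text
time_s: 7.32
tool_pos: [0.4925, 0.3225, 0.0573]
orientation: [[-0.095, 0.995, -0.001], [0.995, 0.095, -0.001], [-0.001, -0.001, -1.0]]
force: [-1.7, -2.0, 3.1]
finger_gap: 0.0205
gripper_force: 58.9
```

Run:
```python
from h import *
s=manip.observe();print(s['force'],s['torque']);go(.4906,.32,.034,95.4)
```

```text
[-1.6805 -1.9838  3.1042] [-0.4883  0.3871  0.0117]
at [0.4925 0.3225 0.0573] yaw 95.44 dp cm [-0.23 -0.21  2.33] turn 0.04
```

Call:
apply_moves([
  [-0.1, -0.1, 0],
  [-0.15, -0.13, 0.2],
  [-0.15, -0.13, 0.5],
  [-0.15, -0.13, 0.8],
  [-0.15, -0.13, 1],
], turn=[0, 0, 0, 0, 0])

```text
time_s: 7.95
tool_pos: [0.4914, 0.3213, 0.0469]
orientation: [[-0.095, 0.995, -0.0], [0.995, 0.095, -0.0], [-0.0, -0.0, -1.0]]
force: [-0.4, -0.4, -1.4]
finger_gap: 0.0203
gripper_force: 58.8
```

Call:
apply_moves([
  [0, 0, 0.4],
  [0, 0, 0.8],
  [0, 0, 1.1],
  [0, 0, 1.35],
  [0, 0, 1.45],
], turn=[0, 0, 0, 0, 0])

```text
time_s: 8.57
tool_pos: [0.4915, 0.3213, 0.0335]
orientation: [[-0.095, 0.995, -0.0], [0.995, 0.095, 0.0], [0.0, -0.0, -1.0]]
force: [-4.0, -2.3, 12.4]
finger_gap: 0.0205
gripper_force: 59.8
```

Call:
apply_moves([
  [0, 0, 0],
  [0, 0, 0],
  [0, 0, 0],
  [0, 0, 0],
  [0, 0, 0],
], turn=[0, 0, 0, 0, 0], claw=6)

```text
time_s: 9.2
tool_pos: [0.4915, 0.3213, 0.0328]
orientation: [[-0.095, 0.995, 0.0], [0.995, 0.095, -0.0], [-0.0, 0.0, -1.0]]
force: [0.4, 0.0, 0.1]
finger_gap: 0.06
gripper_force: 0.0
```

Call:
apply_moves([
  [0, 0, -2],
  [0, 0, -6],
  [-2, 1, -11],
  [-5, 4, -12],
  [-7, 8, -12],
], turn=[0, 0, 0, 0, 0])

```text
time_s: 9.82
tool_pos: [0.5794, 0.2587, 0.1566]
orientation: [[-0.095, 0.995, 0.004], [0.995, 0.095, 0.003], [0.002, 0.004, -1.0]]
force: [0.1, 0.5, 0.8]
finger_gap: 0.0598
gripper_force: 0.0
```

Run:
```python
from h import *
go(.4906,.26,.13,95.4)
im,p=shot('w6.png')
cv2.imwrite("pics/w6b.png",cv2.resize(im,(800,600)))
```

```text
at [0.5794 0.2587 0.1566] yaw 95.45 dp cm [ 0.96 -8.84  2.63] turn 0.05
```

The 12 N contact at the expected height, with the pin's lower end at its home depth, shows the pin is home. Next I move to look at the sockets.

Call:
apply_moves([
  [-1, -5, -3],
  [-6, -8, -4],
  [-12, -9, -4],
  [-18, -9, -4],
  [-24, -9, -4],
], turn=[0, 0, 0, 0, 0], claw=8.5)

```text
time_s: 10.5
tool_pos: [0.5111, 0.0101, 0.1944]
orientation: [[-0.095, 0.995, 0.002], [0.995, 0.095, 0.001], [0.001, 0.002, -1.0]]
force: [0.4, 0.2, 0.8]
finger_gap: 0.0847
gripper_force: 0.0
```

Call:
apply_moves([
  [-6, -1, 0],
  [-12, -2, 0],
  [-18, -3, 0],
  [-24, -4, 0],
  [-30, -5, 0],
], turn=[0, 0, 0, 0, 0])

```text
time_s: 11.12
tool_pos: [0.4896, -0.2934, 0.1942]
orientation: [[-0.095, 0.995, 0.002], [0.995, 0.095, 0.0], [-0.0, 0.002, -1.0]]
force: [2.0, -0.2, 0.0]
finger_gap: 0.0853
gripper_force: 0.0
```

Run:
```python
from h import *
go(.42,-.34,.17,95.4)
```

```text
at [ 0.4896 -0.2934  0.1942] yaw 95.46 dp cm [-3.97 -7.38  2.41] turn 0.06
```

Call:
apply_moves([
  [-4, -5, 0],
  [-4, -7.4, 1],
  [-4, -7.4, 2.4],
  [-4, -7.4, 2.4],
  [-4, -7.4, 2.4],
], turn=[0, 0, 0, 0, 0])

```text
time_s: 11.75
tool_pos: [0.4213, -0.3378, 0.1692]
orientation: [[-0.097, 0.995, 0.001], [0.995, 0.097, -0.0], [-0.0, 0.001, -1.0]]
force: [0.4, 0.5, -0.3]
finger_gap: 0.0847
gripper_force: 0.0
```

Run:
```python
from h import *
im,p=shot('w7.png');print(p)
cv2.imwrite("pics/w7b.png",cv2.resize(im[40:250,140:420],(800,600),interpolation=cv2.INTER_CUBIC))
```

```text
(array([ 0.4213, -0.3378,  0.1692]), array([[-0.0973,  0.9953,  0.0008],
       [ 0.9953,  0.0973, -0.0002],
       [-0.0002,  0.0007, -1.    ]]))
```

View pics/w7b.png

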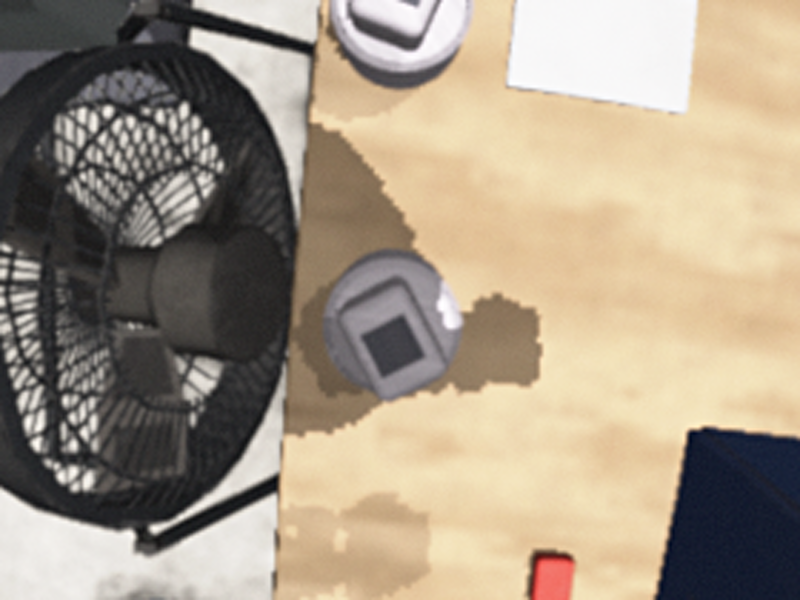

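Socket B's drive corners are near (338,320), (403,278), (448,360) and (388,397), with its square recess at (392,345). Socket A is partly cropped at the top.

Run:
```python
from h import *
p=load('w7.png');C=lambda x,y:(140+x*.35-.33,40+y*.35-.33)
c=[onz("wrist",C(*q),.08,p) for q in[(338,320),(403,278),(448,360),(388,397)]]
yaw=lambda d:np.degrees(np.arctan2(d[1],d[0]))
print("centre",np.mean(c,0),onz("wrist",C(392,345),.08,p))
for i in range(4):
    d=c[(i+1)%4]-c[i];print(np.linalg.norm(d),yaw(d))
im=cv2.imread("pics/w7.png");g=cv2.cvtColor(im,cv2.COLOR_BGR2GRAY)
# dark square recess of both sockets
m=(g<75).astype(np.uint8);m[:, :240]=0
k,l,st,ce=cv2.connectedComponentsWithStats(m)
for i in range(1,k):
    if 60<st[i,4]<1500:
        ct=cv2.findContours((l==i).astype(np.uint8),0,1)[0][0];print(st[i],ce[i],cv2.minAreaRect(ct),onz("wrist",ce[i],.08,p))
```

```text
centre [ 0.419  -0.2973  0.08  ] [ 0.4185 -0.2989  0.08  ]
0.019448238647242138 38.686010392771884
0.02381343679438141 -55.50349287775711
0.018035423900956696 -141.93423328020452
0.023556822928710763 127.89348761801392
[369   0  48  19 187] [385.4492  11.5829] ((390.6741027832031, 13.137557983398438), (48.50772476196289, 16.694950103759766), 14.34933090209961) [ 0.4862 -0.1772  0.08  ]
[ 495    0   65  176 1368] [508.8845  84.8626] ((508.947998046875, 93.53278350830078), (182.1143798828125, 58.333431243896484), 76.19509887695312) [ 0.6062 -0.2073  0.08  ]
[436  45  19 120 231] [447.632  104.8571] ((446.26397705078125, 104.68305969238281), (9.205284118652344, 119.70623016357422), 5.924582004547119) [ 0.5453 -0.2386  0.08  ]
[264  46  22  11  66] [274.0758  51.5303] ((274.1119079589844, 51.5188102722168), (22.828201293945312, 3.1149587631225586), 20.85445785522461) [ 0.4088 -0.2209  0.08  ]
[240 103   4  59 147] [240.9456 129.9252] ((241.5, 132.0), (3.0, 58.0), 0.0) [ 0.3909 -0.2792  0.08  ]
[267 151  21  20 232] [277.0776 160.6853] ((276.9000244140625, 160.80001831054688), (14.758047103881836, 15.205263137817383), 63.43495178222656) [ 0.4187 -0.299   0.08  ]
```

```bash
python3 -c "
from h import *
go(.4187,-.298,.056,127.5)"
```

```text
at [ 0.4212 -0.338   0.1692] yaw 95.57 dp cm [ 4.01  0.13 11.32] turn -31.93
```

Call:
apply_moves([
  [1.5, 0.1, 0],
  [3, 0.1, 0],
  [4, 0.1, 2],
  [4, 0.1, 6],
  [4, 0.1, 9],
], turn=[-10, -20, -30, -32, -32])

```text
time_s: 12.42
tool_pos: [0.418, -0.298, 0.0781]
orientation: [[-0.61, 0.793, 0.001], [0.793, 0.61, -0.0], [-0.001, 0.001, -1.0]]
force: [-0.2, -0.6, -0.1]
finger_gap: 0.0852
gripper_force: 0.0
```

Call:
apply_moves([
  [0, 0, 2],
  [0, 0, 2.3],
  [0, 0, 2.3],
  [0, 0, 2.3],
  [0, 0, 2.3],
], turn=[0, 0, 0, 0, 0])

```text
time_s: 13.05
tool_pos: [0.4176, -0.2988, 0.0566]
orientation: [[-0.608, 0.794, 0.001], [0.794, 0.608, -0.001], [-0.001, 0.001, -1.0]]
force: [-0.2, -0.3, -0.8]
finger_gap: 0.0852
gripper_force: 0.0
```

Call:
apply_moves([
  [0, 0, 0],
  [0, 0, 0],
  [0, 0, 0],
  [0, 0, 0],
  [0, 0, 0],
], turn=[0, 0, 0, 0, 0], claw=0)

```text
time_s: 13.68
tool_pos: [0.417, -0.2986, 0.0559]
orientation: [[-0.608, 0.794, 0.0], [0.794, 0.608, 0.0], [0.0, 0.0, -1.0]]
force: [-0.8, 0.3, 2.7]
finger_gap: 0.0191
gripper_force: 58.7
```

Call:
apply_moves([
  [0, 0, -1],
  [0, 0, -5],
  [0, 0, -10],
  [0, 0, -14],
  [0, 0, -14],
], turn=[0, 0, 0, 0, 0])

```text
time_s: 14.3
tool_pos: [0.4185, -0.2997, 0.1988]
orientation: [[-0.608, 0.794, 0.006], [0.794, 0.608, -0.003], [-0.006, 0.003, -1.0]]
force: [-0.6, 0.6, -3.8]
finger_gap: 0.0191
gripper_force: 59.5
```

Run:
```python
from h import *
im,p=shot('w8.png');print(p[0])
sc=viewer.snapshot("scene");cv2.imwrite("pics/s8.png",sc)
go(.4946,.284,.2,95.5)
cal=viewer.calibration("scene");E=cal["extrinsics"];q=E@np.append(p[0]-[0,0,.05],1);print(cal["cx"]-cal["fx"]*q[0]/q[2],cal["cy"]+cal["fy"]*q[1]/q[2])
```

```text
[ 0.4185 -0.2997  0.1988]
at [ 0.4165 -0.298   0.1954] yaw 127.46 dp cm [41.45 41.6  -0.42] turn 31.96
334.91467454293456 254.48966244309545
```

Call:
apply_moves([
  [4, 4, 0],
  [8, 8, 0],
  [12, 12, 0],
  [16, 16, 0],
  [20, 20, 0],
], turn=[8, 16, 24, 32, 32])

```text
time_s: 15.02
tool_pos: [0.4528, -0.0165, 0.1941]
orientation: [[-0.094, 0.996, -0.003], [0.996, 0.094, -0.001], [-0.0, -0.003, -1.0]]
force: [1.6, 0.8, -3.5]
finger_gap: 0.0193
gripper_force: 59.4
```

```bash
python3 -c "
from h import *
go(.495,.2842,.15,95.5)"
```

```text
at [ 0.4528 -0.0165  0.1941] yaw 95.38 dp cm [29.54  7.04  4.37] turn -0.12
```

Call:
apply_moves([
  [6, 1.5, 0],
  [12, 3, 0],
  [18, 4.5, 0],
  [24, 6, 0],
  [29.5, 7, 0],
], turn=[0, 0, 0, 0, 0])

```text
time_s: 15.65
tool_pos: [0.4948, 0.2836, 0.1933]
orientation: [[-0.095, 0.995, -0.003], [0.995, 0.095, -0.002], [-0.002, -0.003, -1.0]]
force: [0.3, -0.2, -2.2]
finger_gap: 0.0186
gripper_force: 59.4
```

Call:
apply_moves([
  [0, 0, 0],
  [0, 0, 2],
  [0, 0, 4],
  [0, 0, 5],
  [0, 0, 5],
], turn=[0, 0, 0, 0, 0])

```text
time_s: 16.27
tool_pos: [0.4951, 0.2809, 0.1443]
orientation: [[-0.094, 0.996, -0.003], [0.996, 0.094, -0.002], [-0.002, -0.003, -1.0]]
force: [0.0, -0.4, -2.3]
finger_gap: 0.0186
gripper_force: 59.5
```

```bash
python3 -c "
from h import *
go(.495,.2842,.11,95.5);print(manip.observe()['force'])
im,p=shot('w9.png');cv2.imwrite('pics/w9b.png',cv2.resize(im[120:360,180:380],(600,600)))"
```

```text
at [0.4951 0.2809 0.1443] yaw 95.4 dp cm [0.33 0.03 3.43] turn -0.1
[ 0.0498 -0.3728 -2.3268]
```

Call:
apply_moves([
  [0.3, 0, 1],
  [0.3, 0, 2],
  [0.3, 0, 3],
  [0.3, 0, 3.6],
  [0.3, 0, 3.8],
], turn=[0, 0, 0, 0, 0])

```text
time_s: 16.95
tool_pos: [0.4954, 0.2848, 0.1072]
orientation: [[-0.095, 0.995, -0.001], [0.995, 0.095, -0.001], [-0.001, -0.001, -1.0]]
force: [0.3, -0.2, -3.9]
finger_gap: 0.0189
gripper_force: 59.6
```

Call:
apply_moves([
  [0, 0, 0.2],
  [0, 0, 0.4],
  [0, 0, 0.6],
  [0, 0, 0.8],
  [0, 0, 0.9],
], turn=[0, 0, 0, 0, 0])

```text
time_s: 17.58
tool_pos: [0.4955, 0.285, 0.0987]
orientation: [[-0.095, 0.995, -0.0], [0.995, 0.095, -0.0], [-0.0, -0.0, -1.0]]
force: [0.4, 0.0, -2.1]
finger_gap: 0.0191
gripper_force: 59.6
```

```bash
python3 -c "
from h import *
go(.495,.2842,.086,95.5);s=manip.observe();print(s['force'],s['torque'])"
```

```text
at [0.4955 0.285  0.0987] yaw 95.45 dp cm [-0.08 -0.06  1.27] turn -0.05
[ 0.432   0.0085 -2.1433] [-0.0379  0.0552 -0.0202]
```

Call:
apply_moves([
  [0, 0, 0.2],
  [0, 0, 0.3],
  [0, 0, 0.4],
  [0, 0, 0.5],
  [0, 0, 0.5],
], turn=[0, 0, 0, 0, 0])

```text
time_s: 18.2
tool_pos: [0.4954, 0.285, 0.0937]
orientation: [[-0.095, 0.995, -0.0], [0.995, 0.095, -0.0], [-0.0, -0.0, -1.0]]
force: [-1.0, -0.3, -2.8]
finger_gap: 0.0188
gripper_force: 59.6
```

Call:
apply_moves([
  [0, 0, 0.2],
  [0, 0, 0.4],
  [0, 0, 0.6],
  [0, 0, 0.75],
  [0, 0, 0.8],
], turn=[0, 0, 0, 0, 0])

```text
time_s: 18.82
tool_pos: [0.4954, 0.2851, 0.0859]
orientation: [[-0.095, 0.995, -0.0], [0.995, 0.095, -0.0], [0.0, -0.0, -1.0]]
force: [-3.1, 0.6, 2.4]
finger_gap: 0.019
gripper_force: 60.3
```

```bash
python3 -c "
from h import *
im,p=shot('w10.png');sc=viewer.snapshot('scene');s=manip.observe();print(s['tool_pos'],s['force'],s['gripper_force'])
o=np.zeros((600,800,3),np.uint8);o[:,:500]=cv2.resize(im[120:360,180:380],(500,600));o[:300,500:]=cv2.resize(sc[145:205,165:225],(300,300));o[300:,500:]=cv2.resize(sc[240:300,280:340],(300,300))
cv2.imwrite('pics/w10b.png',o)"
```

```text
[0.4955 0.2851 0.086 ] [-2.1775  0.8041  0.4803] 60.105940103530884
```

View pics/w10b.png

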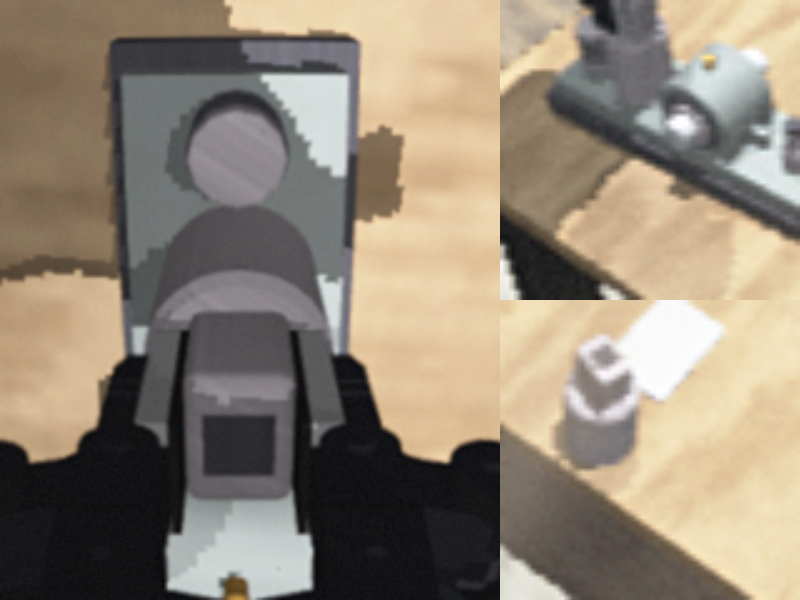

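The pin's grip sits on the foot at (238,155). The socket is down over the nut with its drive top at (240,445), and the other socket stands upright on the cart. I push slightly to confirm that the rim is on the foot.

Call:
apply_moves([
  [0, 0, 0.1],
  [0, 0, 0.15],
  [0, 0, 0.15],
  [0, 0, 0.15],
  [0, 0, 0.15],
], turn=[0, 0, 0, 0, 0])

```text
time_s: 19.55
tool_pos: [0.4955, 0.2852, 0.0859]
orientation: [[-0.095, 0.995, -0.0], [0.995, 0.095, 0.001], [0.001, -0.0, -1.0]]
force: [-6.5, -2.4, 13.0]
finger_gap: 0.0191
gripper_force: 61.7
```

Firm contact with no further travel, so the socket is seated.

```bash
python3 -c "
from cell import manip
print(manip.close_job())"
```

```text
the job is handed in; nothing more can be done
None
```

The job is handed in at about 20 s: the pin is home, the first socket I tried fits and is seated on the nut beside the pin, still gripped at about 60 N, and the other socket stands upright on the cart; no verdict came back.

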